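# Hold the freshly glued black stone on its beaded sample

### The job

The black oval stone on the gold beaded cushion has just been glued. Rest the fingertips lightly on top of it so that it sinks a few millimetres into its soft cushion, keep that gentle pressure on for about two seconds while the glue takes, then lift the hand well clear, at least 10 cm above the stone. Never squash the stone down hard, touch none of the other three samples, and leave the loose things lying where they are.

Things in the scene. Friction and masses are not known exactly. Their poses are not given: they have to be found in the camera images.
- black_oval_stone_top (a point): the highest point, in the middle, of the glossy black oval stone on the gold, gold-beaded cushion. The stone is a smooth dome, 34 mm by 22 mm, long axis along the cushion's 70 mm side; it stands 14 mm proud of the cushion's top, and about 42 mm above the table. z points up
- black_oval_stone (a joint): how far the black oval stone is pressed down into its cushion, in m: 0 at rest, grows downward, bottoms out at 0.012. It springs back; stiffness about 0.9 N per mm, no preload
- black_oval_sample: the gold cushion that carries the black oval stone (fixed to the frame): cushion 70 x 60 x 20 mm on the frame's board; origin at the centre of the cushion's underside, x along its 70 mm side, z up; its stone sits at its centre and tops out 34 mm above the origin
- black_round_sample: olive-green cushion with a glossy black ROUND stone, 23 mm across; leave alone: cushion 70 x 60 x 20 mm on the frame's board; origin at the centre of the cushion's underside, x along its 70 mm side, z up; its stone sits at its centre and tops out 34 mm above the origin
- amber_oval_sample: gold, gold-beaded cushion with an amber-orange oval stone, 34 x 22 mm; leave alone: cushion 70 x 60 x 20 mm on the frame's board; origin at the centre of the cushion's underside, x along its 70 mm side, z up; its stone sits at its centre and tops out 34 mm above the origin
- white_oval_sample: dark-brown cushion with a white oval stone, 34 x 22 mm; leave alone: cushion 70 x 60 x 20 mm on the frame's board; origin at the centre of the cushion's underside, x along its 70 mm side, z up; its stone sits at its centre and tops out 34 mm above the origin
- frame: wooden embroidery frame, fixed on the table, 360 (x) x 480 (y) mm, rails 18 mm high and 26 mm wide, with a cream board inside it whose top is 8 mm above the table; origin at the centre of its underside. The four samples lie on the board in two rows and two columns in any order, their centres at least 95 mm apart
- spool: loose wooden spool of red thread, 34 mm across, 50 mm tall, upright on the frame's board between the samples; origin under its centre
- bead_cup: loose small open brass cup, 32 mm across, 26 mm tall, on the frame's board between the samples; origin under its centre
- snips: loose black thread snips with steel blades, about 125 mm long, 8 mm thick, flat on the table beside the frame; origin on its underside near the pivot
- pen: loose blue pen, about 120 mm long, 12 mm thick, on the table beside the frame; origin under its middle
- bead_jar: loose closed bead jar, 52 mm across, 60 mm tall, on the table beside the frame; origin under its centre

How it is judged (in metres and radians):
On the way:
1. the fingers hold the black oval stone pressed in by more than 1 mm, without a break, for 1.5 s (contact force between the fingers and black_oval_sample above 0.4 N and value of joint black_oval_stone above 0.001 m), for 1.5 s.
At the end, for the whole second after the job is handed in: after the 1.5 s hold the stone has sprung back (less than 0.8 mm down), the hand is more than 100 mm from it, and every loose thing is at rest within 10 mm of where it began (value of joint black_oval_stone below 0.0008 m and distance between the grasp point and black_oval_stone_top above 0.1 m and distance of each of spool, bead_cup, snips, pen, bead_jar from where it was at the start of the episode below 0.01 m and linear speed of each of spool, bead_cup, snips, pen, bead_jar below 0.02 m/s); the robot touches nothing.
It fails at once if the black oval stone is squashed: pressed more than 9 mm down, or anything pushes on it or its cushion with over 15 N (value of joint black_oval_stone above 0.009 m or contact force between anything else and black_oval_sample above 15 N).
It fails at once if another sample (its stone or cushion) is touched (contact force between any of the fingers, the arm and black_round_sample above 0.3 N or contact force between any of the fingers, the arm and amber_oval_sample above 0.3 N or contact force between any of the fingers, the arm and white_oval_sample above 0.3 N).
It fails at once if a loose thing is shifted or lifted by more than 10 mm (distance of any of spool, bead_cup, snips, pen, bead_jar from where it was at the start of the episode above 0.01 m).
It also fails if it takes over 35 s, if anything falls off the work surface, if the arm or the gripper's body presses on something with over 40 N, if the wrist force passes 120 N, or if a joint passes its speed limit or range.

### The arm

A 6-joint arm with a two-finger parallel gripper is mounted at the origin on the work surface. World frame = base frame: x ahead of the robot, y to its left, z up, the work surface at z = 0. Lengths are in mm, angles in rad, forces in N, time in s.
With the tool pointing down it reaches from about 300 to 775 mm from the base axis. Payload 14.6 kg.
Tool frame: the origin (TCP) lies between the finger pads; the fingertips stand 22 mm ahead of it and the grasp point (between the pads) lies 3 mm ahead of it (manip.tcp_to_tips is the distance from the TCP to the fingertips, in mm); y points along the fingers, z is the direction in which the jaws open and shut, and the axes are right-handed (so a half turn about y gives the same grasp; the last joint's range is limited). The gripper opens to 94 mm and grips with 3 to 60 N. Pads are 16 mm wide; open, the fingers measure 119 mm over their backs; the gripper's body (75 mm by 177 mm) begins 78 mm behind the grasp point.
Start: joints at [1.08, 0.3, 1.521, -0, 1.321, -0.067], TCP at [226.171, 501.334, 227.446] pointing down, gripper open.
Joint ranges: [-3.03, 3.03], [-0.79, 2.21], [0.23, 2.52], [-1.04, 4.18], [0, 3.07], [-2.55, 2.55]. Speed limits (rad/s): [2.22, 2.22, 2.57, 3.14, 3.14, 3.14].

### API

Orientations are given as [roll, pitch, yaw] about the fixed x, y, z axes, in that order (R = Rz(yaw) Ry(pitch) Rx(roll)).
In Python, from cell import manip gives the robot as it stands.
- The arm moves only by the shell command python3 -m jog 'ROWS' [OPENING] [FORCE]. ROWS is JSON, one flat list of numbers, 6 for each row, row after row: the shift along the tool's x, y, z in mm, then the turn, a rotation vector about the tool's x, y, z in degrees. A call has 1 to 10 rows; each row is the pose to reach, as a shift and turn from the pose commanded when the call began, along the tool's axes at that moment; what a row does not reach only later rows make up. A row lasts 1/12 s, in which the tool goes at most 41.7 mm and 7.16 degrees, less where a joint would pass 70% of its speed; a pose out of reach is approached as far as the arm can. A call with a gripper value outside its range is refused whole. OPENING is the finger opening in mm, from 0 to 94, set as the call begins (- or left out, the last holds). The fingers move at their own pace and stop on an object; FORCE is the grip in N (left out, the last holds). Time passes only in rows, so rows that repeat a pose let the fingers close. It gives the time, the measured TCP pose, the force and the opening at its end, in the units of the state.
- manip.read_state(): the state, without advancing time (a new reading comes with each control period).
- manip.camera(name): name is "scene" or "top" or "wrist"; returns a dict with "img" (400x640x3 uint8, red, green, blue), "intrinsics" (3x3 intrinsics, pixels), "k1" (the pictures are not rectified: a ray, as slopes to the right and down, at radius r is drawn at 1 + k1 r^2 times it, then the intrinsics apply), "origin" and "orientation" of the camera in the world. Camera axes: x right, y down, z forward; pixel columns grow to the right and rows downward; lengths in mm; the calibration is good to about 2 mm. A picture is of the moment at which its call begins. There is no depth.
- manip.sign_off(): hands the job in, once; it reports no verdict.
Trained networks look in a picture, given as the dict that the camera call returned (one of the last four; its "shot" number tells which), for a name from the list of things; names that differ only in an ending like _2 or _b are one class to them, and where a whole thing is asked for, a point or a joint stands for the part that bears it (a point fixed in the world has none). Each returns a list of dicts, best first, with "score" (0 to 1); they miss things now and then, are a little off and sometimes report something else, mostly with a low value. They report only what shows in the picture. A call takes as long as a camera call.
- manip.masks_of(thing, picture): "pixels" (400x640 bool, what is visible of it) and "xy" ([column, row] in pixels, amid what is visible of it).
- manip.tip_of(thing, picture): "xy" ([column, row] in pixels: a listed point, or the origin of a listed thing).
The state is a dict: "clock": time; "joints": joint angles; "qd": joint speeds; "effort": joint torques, N m; "eef_pos": TCP position; "eef_rot": TCP orientation; "wrist_force": force on the tool from outside, world axes, zero at the start; "moment": the same for the moment, N m; "finger_gap": finger opening in mm.
Only numpy, scipy, OpenCV 4.12 (cv2) and the standard library are available. Lean on these libraries where they do the work, as an engineer would, in place of code of your own. Each camera call takes 0.05 s, during which the arm holds its last target.

## Working session

There is one attempt and no reset: what is moved stays moved. The work goes in short steps, Python scripts to look and compute and a shell command to move; the robot and the scene stay as the last step left them, time stands still between calls to the robot, and variables do not carry over. Pictures are saved under pics/ and viewed, and the job is handed in when it is done.

```bash
ls; mkdir -p pics; cat > h.py <<'E'
import numpy as np, cv2
from cell import manip
def ray(p,uv):
    K=np.array(p["intrinsics"],float);k=p["k1"]
    d=np.array([(uv[0]-K[0,2])/K[0,0],(uv[1]-K[1,2])/K[1,1]]);s=d.copy()
    for _ in range(30): s=d/(1+k*(s@s))
    return s
def R(p):
    o=np.array(p["orientation"],float)
    if o.shape==(3,3): return o
    from scipy.spatial.transform import Rotation as T
    return T.from_euler('xyz',o).as_matrix()
def at_z(p,uv,z):
    s=ray(p,uv);d=R(p)@np.array([s[0],s[1],1]);o=np.array(p["origin"],float)
    return o+d*(z-o[2])/d[2]
def proj(p,X):
    c=R(p).T@(np.array(X,float)-np.array(p["origin"],float));s=c[:2]/c[2];s=s*(1+p["k1"]*(s@s))
    K=np.array(p["intrinsics"],float);return K[0,0]*s[0]+K[0,2],K[1,1]*s[1]+K[1,2]
def save(p,n): cv2.imwrite("pics/"+n,cv2.cvtColor(p["img"],cv2.COLOR_RGB2BGR))
E
python3 - <<'E'
from h import *
s=manip.read_state();print(s, manip.tcp_to_tips)
for n in("scene","top"):
    p=manip.camera(n);save(p,n+"1.png");print(n,p["origin"],p["orientation"],p["k1"],p["intrinsics"])
    r=manip.tip_of("black_oval_stone_top",p);print([(x["score"],x["xy"],at_z(p,x["xy"],42).round(1)) for x in r])
    for t,z in (("black_oval_sample",8),("black_round_sample",8),("amber_oval_sample",8),("white_oval_sample",8),("spool",8),("bead_cup",8),("bead_jar",0),("snips",0),("pen",0)):
        r=manip.tip_of(t,p);print(t,[(round(x["score"],2),np.round(x["xy"]),at_z(p,x["xy"],z).round(0)) for x in r[:2]])
E
```

```text
pics
{'clock': 0.0, 'joints': array([ 1.08038169e+00,  3.00163027e-01,  1.52118338e+00,  3.81398053e-05,
        1.32056756e+00, -6.65927658e-02]), 'qd': array([ 0.00099846, -0.00111203,  0.0017138 , -0.00104538,  0.00093395,
       -0.00101872]), 'effort': array([ 2.09640077e-02, -5.20236075e+01, -3.44286346e+01,  1.64700591e-02,
        1.28360689e-01,  1.97282585e-03]), 'eef_pos': array([226.15413894, 501.30028009, 227.22359956]), 'eef_rot': array([-1.57111447e+00,  5.82485251e-05, -4.23831327e-01]), 'wrist_force': array([-0.57507886,  0.01443833, -0.70416124]), 'moment': array([-0.02362756,  0.03749059, -0.00015054]), 'finger_gap': 93.95823858495788} 22.0
scene [1582.76671359 -293.7712096  1071.59799956] [-2.30863071  0.01384393  1.28339901] -0.08306855722239521 [[483.60071957   0.         311.99596223]
 [  0.         483.60071957 196.6173909 ]
 [  0.           0.           1.        ]]
[(0.58, [301.3, 240.6], array([664. , -69.2,  42. ])), (0.38, [340.4, 180.6], array([445.4, 124.8,  42. ]))]
black_oval_sample [(0.57, array([341., 195.]), array([479., 116.,   8.]))]
black_round_
[... 988 characters left out ...]
.2,  42. ])), (0.2, [472.5, 219.7], array([ 449.1, -452.9,   42. ]))]
black_oval_sample [(0.67, array([287., 215.]), array([458., 110.,   8.]))]
black_round_sample [(0.67, array([339., 162.]), array([628., -50.,   8.]))]
amber_oval_sample [(0.66, array([460., 176.]), array([ 589., -434.,    8.])), (0.62, array([278., 174.]), array([586., 142.,   8.]))]
white_oval_sample []
spool [(0.41, array([308., 168.]), array([608.,  46.,   8.]))]
bead_cup [(0.38, array([319., 214.]), array([462.,  10.,   8.]))]
bead_jar [(0.78, array([460., 175.]), array([ 597., -438.,    0.]))]
snips [(0.82, array([165., 187.]), array([540., 491.,   0.]))]
pen [(0.69, array([470., 220.]), array([ 454., -463.,    0.]))]
```

View pics/scene1.png

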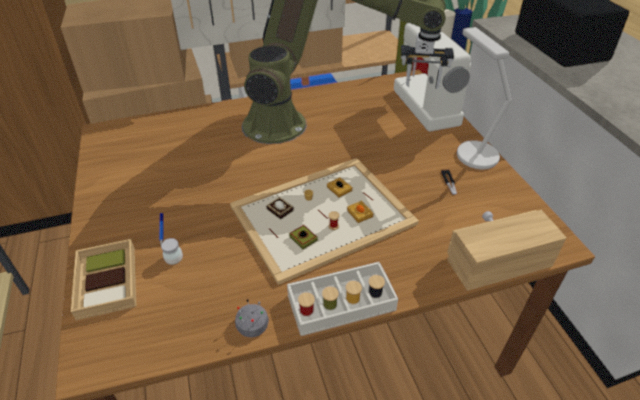

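View pics/top1.png

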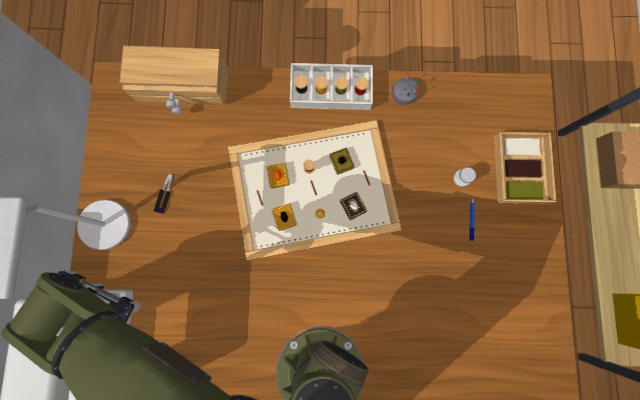

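The black oval stone on gold shows at about (340,183) in the scene picture and (284,216) in the top one. That puts it near (446, 119) in the world. I'll shut the fingers, go over it high up and look with the wrist camera.

```bash
python3 -m jog '[36,0,-26,0,0,0, 72,0,-52,0,0,0, 108,0,-78,0,0,0, 144,0,-104,0,0,0, 180,0,-130,0,0,0, 212,0,-153,0,0,0, 244,0,-176,0,0,0, 276,0,-200,0,0,0, 300,0,-216,0,0,0, 310,0,-224,0,0,0]' 0 10
cat > look.py <<'E'
from h import *
import sys
s=manip.read_state();print(s['clock'],s['eef_pos'].round(1),s['eef_rot'].round(4),s['joints'].round(2),s['wrist_force'].round(2),s['finger_gap'])
for n in("wrist","scene","top"):
    p=manip.camera(n);save(p,n+sys.argv[1]+".png");print(n,np.round(p["origin"]),np.round(p["orientation"],2))
    r=manip.tip_of("black_oval_stone_top",p);print([(round(x["score"],2),x["xy"],at_z(p,x["xy"],42).round(1)) for x in r])
    r=manip.masks_of("black_oval_stone_top",p);print([(round(x["score"],2),x["xy"],x["pixels"].sum(),at_z(p,x["xy"],38).round(1)) for x in r])
    for t,z in (("black_oval_sample",8),("black_round_sample",8),("amber_oval_sample",8),("white_oval_sample",8),("bead_cup",8),("spool",8)):
        r=manip.tip_of(t,p);print(t,[(round(x["score"],2),np.round(x["xy"]),at_z(p,x["xy"],z).round(0)) for x in r[:2]])
E
python3 look.py 2
```

```text
clock: 1.93
eef_pos: [418.3, 166.3, 227.6]
eef_rot: [-1.571, -0.001, -0.427]
wrist_force: [-0.5, 0.9, -2.4]
finger_gap: 30.8
1.9333 [418.3 166.3 227.6] [-1.5708e+00 -8.0000e-04 -4.2660e-01] [ 0.3   0.07  1.79 -0.    1.28 -0.85] [-0.51  0.92 -2.37] 30.849235842361274
wrist [346. 198. 385.] [2.87 0.   1.14]
[(0.65, [299.0, 224.3], array([450.3, 117.8,  42. ]))]
[]
black_oval_sample [(0.57, array([301., 214.]), array([449., 118.,   8.]))]
black_round_sample []
amber_oval_sample [(0.76, array([351., 288.]), array([577., 135.,   8.])), (0.72, array([302., 329.]), array([609.,  43.,   8.]))]
white_oval_sample [(0.96, array([176., 301.]), array([ 493., -100.,    8.]))]
bead_cup [(0.58, array([232., 250.]), array([456.,  11.,   8.])), (0.41, array([593., 156.]), array([531., 482.,   8.]))]
spool [(0.95, array([301., 326.]), array([604.,  44.,   8.]))]
scene [1583. -294. 1072.] [-2.31  0.01  1.28]
[(0.49, [340.4, 178.8], array([436.7, 127.7,  42. ]))]
[(0.57, [339.4, 181.9], np.int64(41), array([446.2, 121.1,  38. ])), (0.48, [443.3, 175.6], np.int64(115), array([519. , 463.1,  38. ]))]
black
[... 311 characters left out ...]
array([308., 198.]), array([458.,  12.,   8.])), (0.61, array([339., 179.]), array([398., 138.,   8.]))]
spool [(0.5, array([331., 228.]), array([609.,  40.,   8.]))]
top [ 318.   26. 1230.] [-2.98 -0.02 -1.56]
[(0.23, [308.1, 167.5], array([600.6,  46.4,  42. ]))]
[]
black_oval_sample [(0.69, array([285., 215.]), array([458., 116.,   8.]))]
black_round_sample [(0.79, array([338., 161.]), array([633., -49.,   8.])), (0.68, array([279., 180.]), array([566., 137.,   8.]))]
amber_oval_sample []
white_oval_sample [(0.75, array([352., 203.]), array([498., -92.,   8.]))]
bead_cup [(0.53, array([317., 212.]), array([467.,  16.,   8.]))]
spool [(0.56, array([307., 166.]), array([614.,  50.,   8.]))]
```

```bash
python3 - <<'E'
import cv2
a=cv2.imread('pics/wrist2.png');cv2.imwrite('pics/wrist2c.png',cv2.resize(a[160:300,200:400],None,fx=4,fy=4,interpolation=cv2.INTER_CUBIC))
E
```

```text
(no output)
```

View pics/wrist2.png

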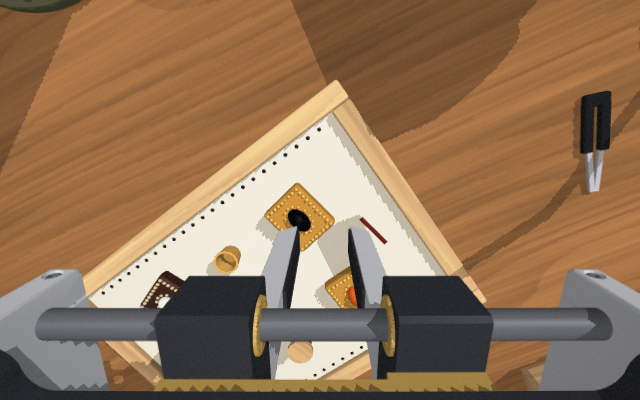

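View pics/wrist2c.png

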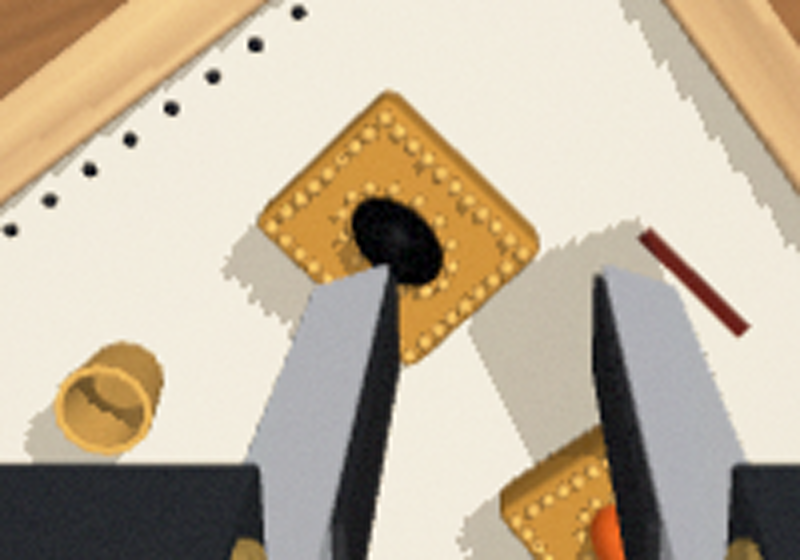

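The wrist picture shows the black oval stone at (299.5, 220.5) on its gold cushion. The bead cup is at (228,260) and the amber sample is behind the right finger.

```bash
python3 - <<'E'
from h import *
p=manip.camera("wrist")
im=p["img"].astype(int)
m=(im.max(2)<60).astype(np.uint8);m[:190]=0;m[245:]=0;m[:,:275]=0;m[:,325:]=0
n,l,st,c=cv2.connectedComponentsWithStats(m);print(st[1:],c[1:])
i=1+st[1:,4].argmax()
for z in(32,34,36,42):print(z,at_z(p,c[i],z).round(1))
for nm,b in(("top1",(205,228,270,300)),("scene1",(172,194,328,352))):
    q=manip.camera(nm[:-1]);g=cv2.imread("pics/"+nm+".png").astype(int)
    m=np.zeros((400,640),np.uint8);m[b[0]:b[1],b[2]:b[3]]=(g.max(2)<60)[b[0]:b[1],b[2]:b[3]]
    n,l,st,c=cv2.connectedComponentsWithStats(m);i=1+st[1:,4].argmax();print(nm,st[i],c[i],at_z(q,c[i],34).round(1))
s=manip.read_state();print(s['eef_pos'],s['eef_rot'],s['finger_gap'])
E
```

```text
[[286 212  23  22 339]
 [321 230   2  15  27]] [[296.58112094 222.14159292]
 [321.55555556 237.66666667]]
32 [447.9 117.5  32. ]
34 [447.3 118.   34. ]
36 [446.7 118.5  36. ]
42 [445.  119.9  42. ]
top1 [281 212   7  10  53] [283.94339623 216.43396226] [449.4 116.3  34. ]
scene1 [337 182   6   5  24] [339.29166667 183.95833333] [451.6 119.   34. ]
[416.61440121 169.68022039 227.45179834] [-1.57077429e+00  2.76803209e-05 -4.23781922e-01] 0.4916299254986554
```

The three views agree on about (448, 117.5). I'll move over it and descend until the tips are about 20 mm above the stone.

```bash
python3 -m jog '[25,10,-17,0,0,0, 50.5,30,-34.5,0,0,0, 50.5,60,-34.5,0,0,0, 50.5,90,-34.5,0,0,0, 50.5,115,-34.5,0,0,0, 50.5,133,-34.5,0,0,0, 50.5,143,-34.5,0,0,0, 50.5,143,-34.5,0,0,0, 50.5,143,-34.5,0,0,0]' 0 10
python3 - <<'E'
from h import *
for n in("wrist","scene","top"):
    p=manip.camera(n);save(p,n+"3.png")
s=manip.read_state();print(s['clock'],s['eef_pos'],s['wrist_force'])
p=manip.camera("scene")
e=s['eef_pos'];print([np.round(proj(p,x)) for x in(e-[0,0,22],[448,117.5,42])])
a=cv2.imread('pics/scene3.png')[130:230,280:420];b=cv2.imread('pics/wrist3.png')[120:320,180:460]
cv2.imwrite('pics/c3.png',np.vstack([cv2.resize(a,(560,300),interpolation=2),cv2.resize(b,(420,300),interpolation=2) if 0 else cv2.resize(b,(560,300),interpolation=2)]))
E
```

```text
clock: 4.18
eef_pos: [448.7, 117.5, 84.9]
eef_rot: [-1.571, -0.0, -0.424]
wrist_force: [-0.1, 0.3, -1.6]
finger_gap: 0.3
4.3333 [449.11784826 117.61945187  85.66906561] [-0.10112636 -0.09939686 -0.68435422]
[array([339., 177.]), array([339., 182.])]
```

View pics/c3.png

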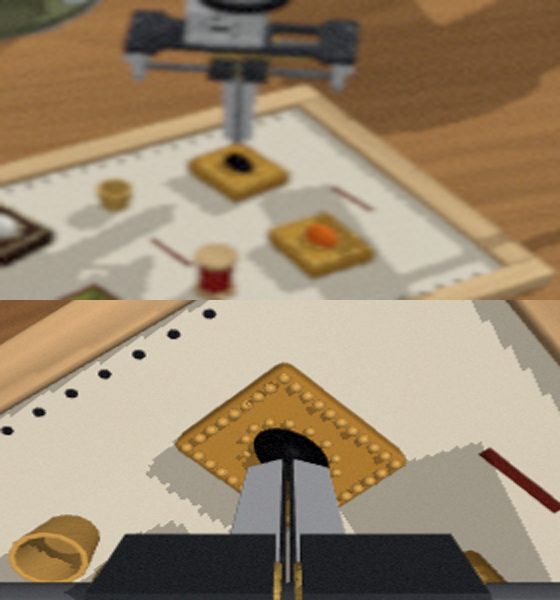

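The closed fingertips hang right above the stone, centred on it in both pictures. I'll go down slowly and watch the force.

```bash
python3 -m jog '[0,6,0,0,0,0, 0,12,0,0,0,0, 0,16,0,0,0,0, 0,18,0,0,0,0, 0,18,0,0,0,0, 0,18,0,0,0,0]'; python3 -m jog '[0,1,0,0,0,0, 0,2,0,0,0,0, 0,3,0,0,0,0, 0,3,0,0,0,0, 0,3,0,0,0,0]'
```

```text
clock: 4.88
eef_pos: [448.4, 117.5, 66.3]
eef_rot: [-1.571, 0.0, -0.424]
wrist_force: [0.2, -0.0, -1.9]
finger_gap: 0.5
clock: 5.3
eef_pos: [448.5, 117.5, 63.5]
eef_rot: [-1.571, -0.0, -0.424]
wrist_force: [0.1, -0.2, -2.4]
finger_gap: 0.4
```

```bash
cat > f.py <<'E'
from h import *
F=[];Z=[]
for i in range(4):
    p=manip.camera("wrist");s=manip.read_state();F.append(s['wrist_force']);Z.append(s['eef_pos'][2])
print(s['clock'],np.mean(F,0).round(2),np.std(F,0).round(2),np.mean(Z)-22)
E
python3 f.py; python3 -m jog '[0,1,0,0,0,0, 0,1.5,0,0,0,0, 0,1.5,0,0,0,0, 0,1.5,0,0,0,0]';python3 f.py
```

```text
5.5 [ 0.17  0.31 -1.42] [0.14 0.29 0.24] 41.53212842812978
clock: 5.83
eef_pos: [448.5, 117.5, 62.0]
eef_rot: [-1.571, -0.0, -0.424]
wrist_force: [0.2, -0.3, 0.9]
finger_gap: 0.4
6.0333 [ 0.05  0.51 -0.13] [0.34 0.64 0.55] 40.000016881144724
```

The force rises by 1.3 N over 1.5 mm, which is the stone's 0.9 N/mm. The tips have made contact, so I'll go 2.5 mm further and hold.

```bash
python3 -m jog '[0,1,0,0,0,0, 0,2,0,0,0,0, 0,2.5,0,0,0,0, 0,2.5,0,0,0,0, 0,2.5,0,0,0,0]';python3 f.py
```

```text
clock: 6.45
eef_pos: [448.5, 117.5, 59.5]
eef_rot: [-1.571, -0.0, -0.424]
wrist_force: [0.1, 0.4, 1.2]
finger_gap: 0.7
6.65 [0.28 0.37 2.75] [0.53 0.59 0.36] 37.52158059101509
```

Force is about 4 N above the baseline, so the stone is roughly 4 mm down. I'll hold.

```bash
python3 -m jog '[0,0,0,0,0,0, 0,0,0,0,0,0, 0,0,0,0,0,0, 0,0,0,0,0,0, 0,0,0,0,0,0, 0,0,0,0,0,0, 0,0,0,0,0,0, 0,0,0,0,0,0, 0,0,0,0,0,0, 0,0,0,0,0,0]';python3 -m jog '[0,0,0,0,0,0, 0,0,0,0,0,0, 0,0,0,0,0,0, 0,0,0,0,0,0, 0,0,0,0,0,0, 0,0,0,0,0,0, 0,0,0,0,0,0, 0,0,0,0,0,0, 0,0,0,0,0,0, 0,0,0,0,0,0]';python3 f.py
python3 - <<'E'
from h import *
p=manip.camera("wrist");a=p["img"][120:320,180:460,::-1];p=manip.camera("scene");b=p["img"][130:230,280:420,::-1]
cv2.imwrite('pics/c4.png',np.vstack([cv2.resize(b,(560,300),interpolation=2),cv2.resize(a,(560,300),interpolation=2)]))
E
```

```text
clock: 7.48
eef_pos: [448.5, 117.5, 59.5]
eef_rot: [-1.571, -0.0, -0.424]
wrist_force: [-0.1, 0.3, 1.6]
finger_gap: 0.5
clock: 8.32
eef_pos: [448.5, 117.5, 59.5]
eef_rot: [-1.571, -0.0, -0.424]
wrist_force: [1.1, 1.0, 1.6]
finger_gap: 0.1
8.5167 [1.3  0.35 2.28] [0.4  0.56 0.54] 37.45619397108273
```

View pics/c4.png

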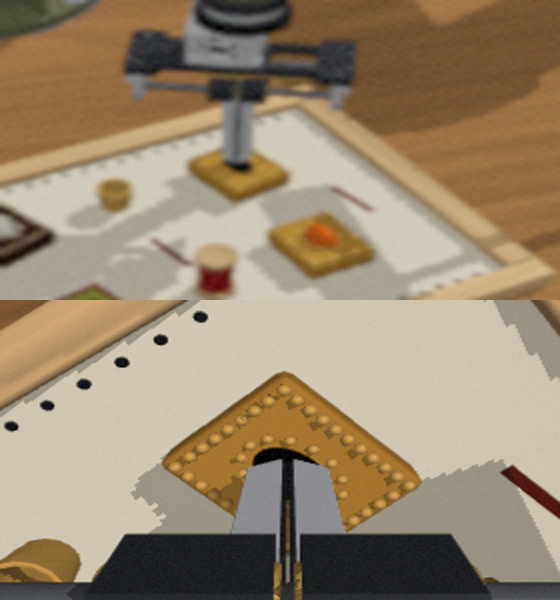

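The tips sit on the stone, which is sunk slightly, and nothing else is touched. It has been held for over 2 s, so I'll lift slowly and then go well clear.

```bash
python3 -m jog '[0,-2,0,0,0,0, 0,-5,0,0,0,0, 0,-12,0,0,0,0, 0,-30,0,0,0,0, 0,-60,0,0,0,0, 0,-90,0,0,0,0, 0,-120,0,0,0,0, 0,-145,0,0,0,0, 0,-160,0,0,0,0, 0,-160,0,0,0,0]';python3 -m jog '[0,0,0,0,0,0, 0,0,0,0,0,0, 0,0,0,0,0,0]'; python3 f.py; python3 look.py 5
python3 - <<'E'
import cv2,numpy as np
a=cv2.imread('pics/wrist5.png')
b=cv2.imread('pics/scene5.png')[130:230,280:420]
cv2.imwrite('pics/c5.png',np.vstack([cv2.resize(b,(560,280),interpolation=2),cv2.resize(a[150:300,160:440],(560,300),interpolation=2)]))
E
```

```text
clock: 9.45
eef_pos: [449.2, 117.6, 222.7]
eef_rot: [-1.568, -0.004, -0.424]
wrist_force: [-0.3, -0.5, -1.9]
finger_gap: 0.5
clock: 9.7
eef_pos: [447.9, 117.4, 218.1]
eef_rot: [-1.572, 0.002, -0.424]
wrist_force: [-0.0, 0.2, -2.6]
finger_gap: 0.7
9.9 [ 0.18 -0.21 -1.76] [0.4  0.5  0.45] 196.52738556833384
9.9 [448.3 117.4 218.8] [-1.5715e+00  1.0000e-03 -4.2380e-01] [ 0.18  0.11  1.77  0.    1.26 -0.97] [ 0.07  0.59 -1.91] 0.6060068285625678
wrist [376. 149. 376.] [2.87 0.   1.15]
[(0.84, [324.9, 186.3], array([448.3, 117.4,  42. ]))]
[(0.77, [325.3, 184.3], np.int64(433), array([447.3, 118.4,  38. ]))]
black_oval_sample [(0.56, array([323., 180.]), array([447., 116.,   8.]))]
black_round_sample []
amber_oval_sample [(0.64, array([378., 262.]), array([579., 137.,   8.])), (0.32, array([324., 180.]), array([448., 117.,   8.]))]
white_oval_sample [(0.97, array([194., 268.]), array([487., -93.,   8.]))]
bead_cup [(0.97, array([251., 220.]), array([456.,   9.,   8.]))]
spool []
scene [1583. -294. 1072.] [-2.31  0.01  1.28]
[(0.44, [342.8, 180.3], array([446.3, 132.8,  42. ]))]
[(0.53, [3
[... 494 characters left out ...]
, array([332., 225.]), array([600.,  45.,   8.]))]
top [ 318.   26. 1230.] [-2.98 -0.02 -1.56]
[]
[]
black_oval_sample [(0.45, array([316., 190.]), array([538.,  20.,   8.]))]
black_round_sample [(0.69, array([340., 160.]), array([634., -54.,   8.]))]
amber_oval_sample [(0.71, array([319., 212.]), array([470.,   9.,   8.])), (0.63, array([279., 177.]), array([576., 137.,   8.]))]
white_oval_sample [(0.77, array([352., 208.]), array([481., -92.,   8.])), (0.28, array([470., 219.]), array([ 456., -460.,    8.]))]
bead_cup [(0.62, array([321., 212.]), array([467.,   5.,   8.])), (0.2, array([313., 187.]), array([545.,  29.,   8.]))]
spool [(0.52, array([306., 169.]), array([604.,  52.,   8.]))]
```

View pics/c5.png

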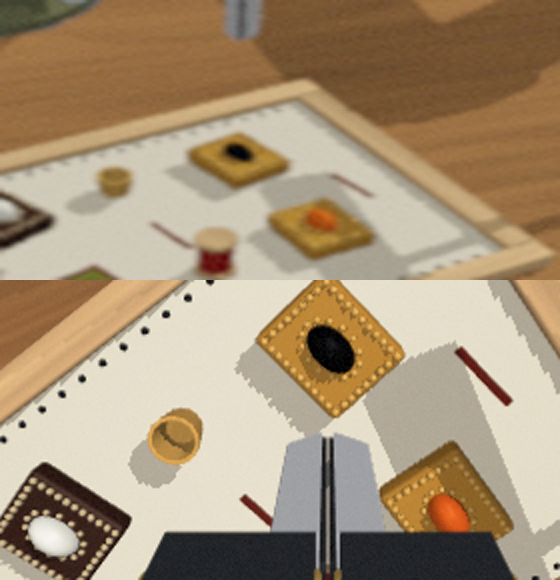

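The stone is back up and the hand is clear. The free force reading is −1.8 N against +2.3 to +2.8 N during the hold, so the press was about 4 N.

```bash
python3 -c "
from cell import manip
print(manip.sign_off())"
```

```text
the job is handed in; nothing more can be done
None
```

I pressed the black oval stone on the gold cushion with the closed fingertips, held it for a little over 2 s, then lifted straight up and handed the job in. No verdict was reported.

- **Press:** the averaged wrist force was about 4 N above its free value. That and the tip height (37.5 mm, against a stone top of about 42 mm) both put the stone roughly 4 mm down, well short of the 9 mm limit.
- **Clearance:** after the lift the grasp point was about 174 mm above the stone. The pictures show the stone standing proud again.
- **Other things:** the other samples, the bead cup and the spool look untouched. I did not check the snips, pen and jar again after the press, but the hand never went low near them.
- **Disagreements:** the free force reading wandered between about −0.7 and −2.6 N, so the press force is only good to about 1 N. The stone position from the three cameras spread by about 4 mm, and I used the middle of it. The networks gave several false hits, mostly in the top picture, which I discarded against the pictures.

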